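# Hold a blocked lens over its gauge insert

## Task

Fit the white gauge insert into the recess of the aluminium layout stand and press it down flush. Then take the dark lens by its orange chuck, lift it over the row formed by the spectacle case and the parts bin, and finish still holding it level and still about a centimetre above the insert, centred on it and turned so that the outlines agree (either way round). The lens must not touch the insert or the stand, and the case, the bin and the drop bottle must stay where they are.

Things in the scene. Friction and masses are not known exactly. Their poses are not given: they have to be found in the camera images.
- stand: Layout stand: fixed aluminium block, 96 (x) x 100 (y) x 26 mm high, origin at the centre of its underside on the worktop, z up. In the middle of its top is a rectangular recess, 42.4 (x) x 58.4 (y) mm, 16 mm deep (floor 10 mm above the origin), sharp-edged without lead-in; short black lines mark its centre lines.
- insert: Gauge insert: loose white block, 40 (x) x 56 (y) x 16 mm, about 80 g, black lens outline and red cross on top. Lies flat, print up; origin at the centre of its underside. Fits the recess with 1.2 mm to spare each side, its x along the stand's x, either way round; home, its top is level with the stand's top, its origin 10 mm above the stand's. Only its weight holds it there.
- lens: Blocked lens, one loose part, about 50 g: flat dark brown lens, rounded rectangle 38 (x) x 54 (y) x 3 mm, with an orange chuck on its middle: collar 25 mm wide from 3 to 7 mm above the underside, then an upright block 16 (x) x 24 (y) mm up to 34 mm, to grip across its 16 mm. Lies flat, chuck up; origin at the centre of the underside, z up. In place, its x lies along the insert's x.
- spectacle_case: Closed dark blue spectacle case, loose, 66 (x) x 160 (y) x 47 mm high, origin at the centre of its underside; its long side (own y) runs away from the robot. With the parts bin behind it, it forms a row between the lens and insert (on the robot's left of it) and the stand (on the right). To be left alone.
- parts_bin: Small open yellow parts bin, loose, 85 (x) x 60 (y) x 41 mm high, origin at the centre of its underside. To be left alone.
- drop_bottle: Mint green drop bottle with a dark green tip, loose, 36 mm in diameter and 120 mm high, origin at the centre of its underside; stands beyond the stand, beside the lens tracer. To be left alone.
- lensmeter: Black lensmeter, fixed, does not move: a tall solid instrument to the left of the lens and insert. Keep the arm and gripper clear of it when coming from the left: its nearest part, a white drum, reaches to about 0.18 m from this origin towards the right (-y) and stands well above the worktop; go round it on the robot's side.
- frame_tracer: Light grey lens tracer, fixed, does not move: a large solid machine to the right of the stand, its left side about 0.14 m from this origin towards +y. Keep the arm and gripper clear of it.
Things that resemble listed ones, but are neither listed nor needed, are in the scene too. Several things have the shape of the lens; the one meant has the colours described above.

How it is judged (in metres and radians):
On the way, in this order (a step that is already met when the one before it is completed fails the run):
1. the insert sits flush in the stand's recess (horizontal distance between insert and stand below 0.003 m and z of insert in the frame of stand between 0.0075 and 0.012 m and angle between insert's own z axis and vertical below 0.05 rad and angle between the x axis of insert and the x axis of stand, either way round below 0.08 rad), for 0.2 s.
2. the lens, raised above the height of the spectacle case, crosses the line of the row (height (world z) of lens above 0.049 m and x of lens in the frame of spectacle_case between -0.035 and 0.035 m).
At the end, for the whole second after the job is handed in: Insert within 3 mm of the recess centre, flush within 2 mm, level; fingers hold the lens still, level (0.1 rad), 4 to 17 mm above it, centred within 6 mm, x axes within 0.12 rad (either way round), touching nothing else; case, bin and bottle within 10 mm of where they stood (all of step 1 and z of lens in the frame of insert between 0.02 and 0.033 m and horizontal distance between lens and insert below 0.006 m and angle between the x axis of lens and the x axis of insert, either way round below 0.12 rad and angle between lens's own z axis and vertical below 0.1 rad and linear speed of lens below 0.02 m/s and contact force between the fingers and lens above 0.5 N and contact force between lens and insert below 0.1 N and contact force between lens and stand below 0.1 N and contact force between lens and spectacle_case below 0.1 N and contact force between lens and parts_bin below 0.1 N and contact force between lens and drop_bottle below 0.1 N and distance of each of spectacle_case, parts_bin, drop_bottle from where it was at the start of the episode below 0.01 m); the arm keeps its last pose, push and grip.
It fails at once if the lens touches the insert or the stand (contact force between lens and insert above 0.3 N or contact force between lens and stand above 0.3 N).
It fails at once if the spectacle case, parts bin or drop bottle is moved by more than 10 mm or tipped (distance of any of spectacle_case, parts_bin, drop_bottle from where it was at the start of the episode above 0.01 m or angle between any of spectacle_case, parts_bin, drop_bottle's own z axis and vertical above 0.2 rad).
It also fails if it takes over 67 s, if anything falls off the work surface, if the arm or the gripper's body presses on something with over 40 N, if the wrist force passes 120 N, or if a joint passes its speed limit or range.

## Robot

A 7-joint arm with a two-finger parallel gripper is mounted at the origin on a cart in front of the work surface, level with it; the furniture and walls round the work are solid. World frame = base frame: x ahead of the robot, y to its left, z up, the work surface at z = 0. Lengths are in mm, angles in rad, forces in N, time in s.
With the tool pointing down it reaches from about 400 to 850 mm from the base axis. Payload 10.4 kg.
Tool frame: the origin (TCP) lies on the centre line of the jaws, within the pads' length; the fingertips stand 8 mm ahead of it and the grasp point (between the pads) lies 11 mm behind it; z points along the fingers, y is the line along which they close (so a half turn about z gives the same grasp; the last joint's range is limited). The gripper opens to 85 mm and grips with 20 to 120 N. Pads are 22 mm wide; open, the fingers measure 114 mm over their backs; the gripper's body (76 mm by 85 mm) begins 54 mm behind the grasp point. The pads swing forward as they close: fully open they stand 13 mm farther back than shut.
Start: joints at [1.093, 0.332, -0.065, 1.46, 0.022, 1.35, -0.088], TCP at [274.575, -561.479, 239.338] pointing down, gripper open.
Joint ranges: [-2.6, 2.6], [-0.5, 2.12], [-1.47, 1.34], [0.16, 2.42], [-1.27, 4.41], [0.06, 2.06], [-2.6, 2.6]. Speed limits (rad/s): [2.22, 2.22, 2.79, 2.79, 3.14, 3.14, 3.14].

## Interface

Orientations are given as a 3x3 rotation matrix whose columns are the frame's x, y, z axes.
In Python, from plant import readout, optics, job gives the robot as it stands. The module is installed in compiled form; this text tells all that it offers.
- The arm moves only by the tool step_arm, never from a script. Its arguments are lists of equal length, an entry for each row: "gripper": the opening, from -1 (shut) to 1 (fully open); "delta_pos": the shift along the world's x, y, z in mm, a list of three; "roll": the turn about the world's z in rad. In form: {"gripper": [gripper, ...], "delta_pos": [[dx, dy, dz], ...], "roll": [roll, ...]}. A call has 1 to 8 rows; each row shifts and turns the commanded pose from where the row before left it; what a row does not reach is not made up. A row lasts 1/12 s, in which the tool goes at most 41.7 mm and 7.16 degrees, less where a joint would pass 70% of its speed; a pose out of reach is approached as far as the arm can. A call is refused whole if a number of a shift passes 41.7 or a number of a turn 0.125, either way. A call with a gripper value outside its range is refused whole. The fingers move at their own pace and stop on an object; "newtons" is the grip in N (left out, the last holds). Time passes only in rows, so rows that do not move let the fingers close. It gives the time, the measured TCP pose, the force, the opening and the grip force at its end, in the units of the state.
- readout.read_state(): the state, without advancing time (a new reading comes with each control period).
- optics.grab_frame(name): name is "scene" or "side" or "wrist"; returns the picture (384x512x3 uint8, red, green, blue); there is no depth.
- optics.calibration(name): a dict with "vertical_fov" (degrees; the focal length in pixels is half the picture's height over the tangent of half this angle, whatever the lens; pixels are square), "cx", "cy" (the principal point, pixels), "position" and "rotation" of the camera in the world; the wrist camera has in their place "mount" (4x4, takes a point from camera to tool coordinates, whose origin is the TCP and whose axes are the flange's). Camera axes: x right, y up, looking along -z (the intrinsics and any distortion apply to the point x, -y, -z); pixel columns grow to the right and rows downward; lengths in mm; the calibration is good to about 2 mm. A picture is of the moment at which its call begins: read the wrist's pose just before it. calibration takes no time and is no camera call.
- job.job_done(): hands the job in; it is judged then, once.
The state is a dict: "t": time; "joint_pos": joint angles; "joint_velocities": joint speeds; "tau": joint torques, N m; "tool_pos": TCP position; "orientation": TCP orientation; "ft_force": force on the tool from outside, world axes, zero at the start; "torque": the same for the moment, N m; "opening": finger opening in mm; "grasp_force": force on a finger pad.
Only numpy, scipy, OpenCV 4.12 (cv2) and the standard library are available. Lean on these libraries where they do the work, as an engineer would, in place of code of your own. Each camera call takes 0.05 s, during which the arm holds its last target. There are 200 camera calls.

## Working session

There is one attempt and no reset: what is moved stays moved. The work goes in short steps, Python scripts to look and compute and a tool call to move; the robot and the scene stay as the last step left them, time stands still between calls to the robot, and variables do not carry over. Pictures are saved under pics/ and viewed, at most 10 in all, crops included, and the job is handed in when it is done.

Besides the shell and the picture viewer there is one more tool, called after "Request:" by a JSON object that holds its "api" and its "payload", one argument or row to a line. step_arm: Moves the arm, as the interface text tells. Its arguments: {"type":"object","properties":{"gripper":{"type":"array","items":{"type":"number"}},"delta_pos":{"type":"array","items":{"type":"array","items":{"type":"number"}}},"roll":{"type":"array","items":{"type":"number"}},"newtons":{"type":"number"}},"required":["gripper","delta_pos","roll"]}

```bash
mkdir -p pics
cat > h.py <<'E'
import numpy as np, cv2, pickle
from plant import readout, optics, job
def K(c,shape=(384,512)):
    f=shape[0]/2/np.tan(np.radians(c['vertical_fov'])/2); return f,c['cx'],c['cy']
def pose(name,st=None):
    c=optics.calibration(name)
    if 'mount' in c:
        T=np.eye(4);T[:3,:3]=np.array(st['orientation']);T[:3,3]=st['tool_pos'];T=T@np.array(c['mount'])
        return c,T[:3,:3],T[:3,3]
    return c,np.array(c['rotation']),np.array(c['position'])
def ray2plane(name,uv,z,st=None):
    c,R,p=pose(name,st);f,cx,cy=K(c);uv=np.atleast_2d(uv).astype(float)
    d=np.c_[(uv[:,0]-cx)/f,-(uv[:,1]-cy)/f,-np.ones(len(uv))]@R.T
    return p+d*((z-p[2])/d[:,2])[:,None]
def proj(name,P,st=None):
    c,R,p=pose(name,st);f,cx,cy=K(c);q=(np.atleast_2d(P)-p)@R
    return np.c_[cx-f*q[:,0]/q[:,2],cy+f*q[:,1]/q[:,2]]
E
python3 - <<'E'
from h import *
for n in ('scene','side','wrist'):
    print(n,optics.calibration(n))
st=readout.read_state();print(st)
a=optics.grab_frame('scene');b=optics.grab_frame('side')
np.save('scene0',a);np.save('side0',b)
cv2.imwrite('pics/scene0.png',cv2.resize(a[...,::-1],(800,600),interpolation=cv2.INTER_CUBIC));cv2.imwrite('pics/side0.png',cv2.resize(b[...,::-1],(800,600),interpolation=cv2.INTER_CUBIC))
E
```

```text
scene {'vertical_fov': 42.23763936009994, 'cx': 251.4082957121034, 'cy': 187.1547580233587, 'position': array([-905.93898103, -390.68800107, 1161.095852  ]), 'rotation': array([[ 0.26320119,  0.56913918, -0.77897736],
       [-0.96453554,  0.17190214, -0.20030191],
       [ 0.0199082 ,  0.80407105,  0.59419981]])}
side {'vertical_fov': 49.43755657600647, 'cx': 256.7976507082757, 'cy': 190.7201837079931, 'position': array([ 257.2685658 ,  715.03534148, 1056.90144005]), 'rotation': array([[-0.93162889,  0.27397728, -0.23875523],
       [-0.36312771, -0.72775106,  0.58182185],
       [-0.01434841,  0.62874068,  0.77748265]])}
wrist {'vertical_fov': 67.97187305784328, 'cx': 259.5730088398412, 'cy': 192.10969497162293, 'mount': array([[ 1.36497754e-03,  9.46046131e-01,  3.24029094e-01,
         8.41614681e+01],
       [ 9.99999063e-01, -1.25714269e-03, -5.42115759e-04,
        -4.02821454e-01],
       [-1.05515707e-04,  3.24029531e-01, -9.46046961e-01,
        -1.34571873e+02],
       [ 0.00000000e+00,  0.00000000e+00,  0.00000000e+00,
         1.00000000e+00]])}
{'t': 0.0, 'joint_pos': array([ 1.09341085,  0.3328839 , -0.06470192,  1.46093873,  0.02161315,
        1.34989958, -0.08850925]), 'joint_velocities': array([-0.00013433,  0.00115043, -0.00016209,  0.00032979, -0.00082913,
        0.00034623, -0.0002344 ]), 'tau': array([-1.22843798e-03, -6.25450373e+01,  4.78203397e-02, -3.91599870e+01,
        1.59832399e-02,  1.01440237e-02,  1.64033651e-06]), 'tool_pos': array([ 274.37675192, -561.14928492,  238.50965718]), 'orientation': array([[ 8.98348058e-01,  4.39283824e-01, -6.99267816e-04],
       [ 4.39284373e-01, -8.98347190e-01,  1.25142718e-03],
       [-7.84535598e-05, -1.43139460e-03, -9.99998972e-01]]), 'ft_force': array([ 0.02926828, -0.32988361, -0.12459165]), 'torque': array([-0.05442957, -0.02866339, -0.00275181]), 'grasp_force': 0.0, 'opening': 85.20647803535455}
```

View pics/scene0.png

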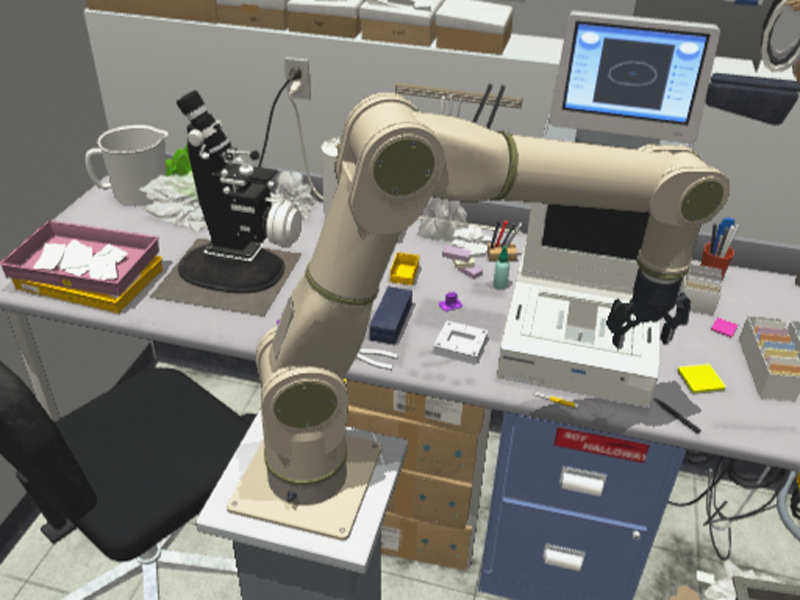

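View pics/side0.png

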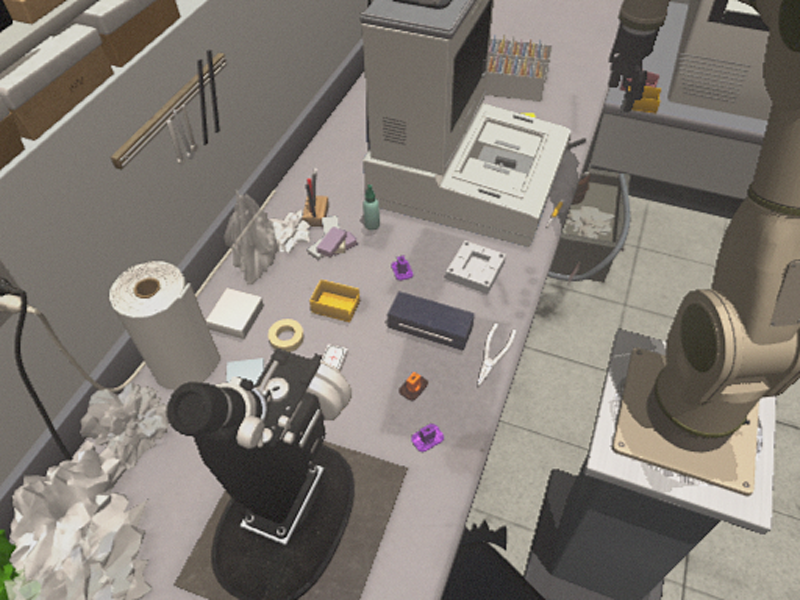

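The side view shows these, in 800×600 pixels:
- Stand at (476,263), with its recess open.
- White insert with the red cross at (334,357).
- Blue case at (430,320), yellow bin at (335,300), bottle at (371,208).
- Three lens-shaped things: orange chuck on a dark lens at (413,385), and two all-purple ones at (428,437) and (402,267). Only the first matches the described colours.

I'll measure now and check the lens in one enlarged crop.

Run:
```python
from h import *
b=np.load('side0.npy');s=1.5625
P=lambda x,y,z:ray2plane('side',[[x/s,y/s]],z)[0].round(0)
print('stand',P(476,260,26),'insert',P(334,355,16),'lens',P(411,393,3),'case',P(430,312,47),'bin',P(335,294,41),'bottle base',P(371,225,0),'drum',P(345,390,60))
hsv=cv2.cvtColor(b,cv2.COLOR_RGB2HSV)
def big(m,roi):
    x0,y0,x1,y1=[int(v/s) for v in roi];mm=np.zeros_like(m);mm[y0:y1,x0:x1]=m[y0:y1,x0:x1]
    cs,_=cv2.findContours(mm,cv2.RETR_EXTERNAL,cv2.CHAIN_APPROX_NONE);return max(cs,key=cv2.contourArea)
for n,lo,hi,roi,z in [('case',(105,60,0),(135,255,140),(370,280,490,360),47),('bin',(15,120,60),(35,255,255),(300,270,370,330),41),('standtop',(0,0,190),(180,40,255),(430,230,520,300),26),('insert',(0,0,190),(180,40,255),(315,340,352,375),16),('orange',(3,150,80),(18,255,255),(390,365,440,405),20)]:
    c=big(cv2.inRange(hsv,lo,hi),roi);h=cv2.convexHull(c)[:,0]
    q=cv2.minAreaRect(ray2plane('side',h,z)[:,:2].astype(np.float32));print(n,cv2.contourArea(c),np.round(q[0]),np.round(q[1]),round(q[2],1))
crop=cv2.resize(b[170:300,190:335,::-1],None,fx=4.6,fy=4.6,interpolation=cv2.INTER_CUBIC);print(crop.shape);cv2.imwrite('pics/crop1.png',crop[:600,:800])
```

```text
stand [ 463. -210.   26.] insert [647. 113.  16.] lens [481. 132.   3.] case [502. -28.  47.] bin [698.  -8.  41.] bottle base [ 725. -252.    0.] drum [581. 199.  60.]Traceback (most recent call last):
  File "<stdin>", line 10, in <module>
  File "<stdin>", line 8, in big
ValueError: max() iterable argument is empty
```

Request:
{"api": "step_arm", "payload": {
  "gripper": [1,1,1,1,1,1,1,1],
  "delta_pos": [
    [18,30,5],
    [18,32,5],
    [18,32,5],
    [18,32,5],
    [18,32,0],
    [18,32,0],
    [18,32,0],
    [18,32,0]
  ],
  "roll": [-0.055,-0.055,-0.055,-0.055,-0.055,-0.055,-0.055,-0.055]
}}

```text
t: 0.77
tool_pos: [419.0, -305.7, 259.2]
orientation: [[1.0, 0.012, -0.0], [0.012, -1.0, -0.0], [-0.0, 0.0, -1.0]]
ft_force: [1.3, -0.7, -0.2]
opening: 85.5
grasp_force: 0.0
```

Request:
{"api": "step_arm", "payload": {
  "gripper": [1,1,1,1,1,1],
  "delta_pos": [
    [10,32,0],
    [10,32,0],
    [10,32,0],
    [0,20,0],
    [0,0,0],
    [0,0,0]
  ],
  "roll": [0,0,0,0,0,0]
}}

```text
t: 1.27
tool_pos: [448.6, -190.6, 259.3]
orientation: [[1.0, 0.017, -0.0], [0.017, -1.0, -0.0], [-0.0, 0.0, -1.0]]
ft_force: [-0.5, -0.6, -0.3]
opening: 85.6
grasp_force: 0.0
```

Run:
```python
from h import *
st=readout.read_state();a=optics.grab_frame('wrist');b=optics.grab_frame('side')
print(st['t'],st['tool_pos'],st['orientation'][:,0])
np.save('w1',a);pickle.dump(st,open('w1.pkl','wb'))
cv2.imwrite('pics/w1.png',cv2.resize(a[...,::-1],(800,600),interpolation=cv2.INTER_CUBIC))
P=lambda x,y,z:proj('wrist',[x,y,z],st)[0].round(0)
print('stand',P(463,-210,26),'case',P(502,-28,47))
```

```text
1.2667 [ 448.61185127 -190.60527519  259.27543823] [ 9.99854517e-01  1.70555818e-02 -2.27964897e-04]
stand [275. 151.] case [123. 119.]
```

View pics/w1.png

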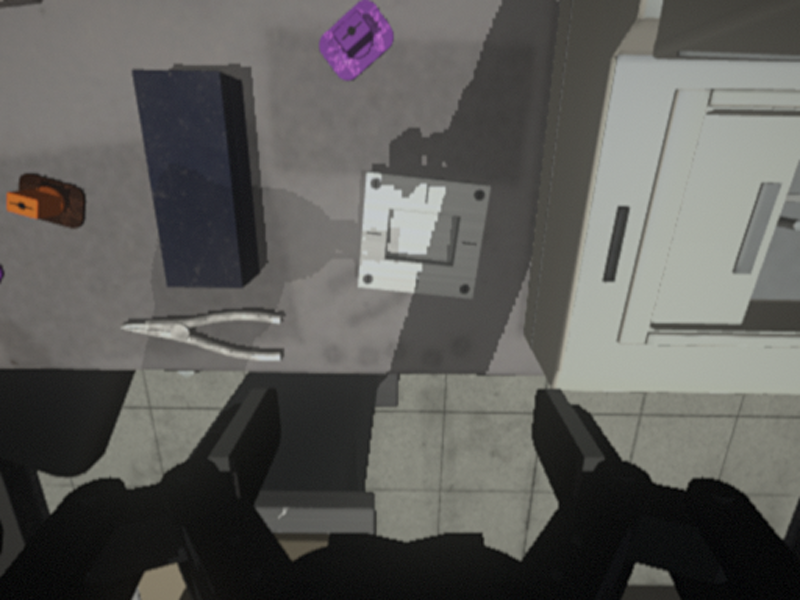

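The wrist view shows the stand with its four screws near (376,183), (479,195), (464,289), (368,279). The case is at (200,180). The dark brown lens with the orange chuck is at (50,200), and the purple look-alike is at (357,40).

```bash
cat >> h.py <<'E'
def darkc(g,x,y,r=7):
    x,y=int(round(x)),int(round(y));w=g[y-r:y+r+1,x-r:x+r+1].astype(float)
    m=np.clip(np.median(w)*0.75-w,0,None);Y,X=np.mgrid[y-r:y+r+1,x-r:x+r+1]
    return np.array([(m*X).sum(),(m*Y).sum()])/m.sum()
E
python3 - <<'E'
from h import *
st=pickle.load(open('w1.pkl','rb'));a=np.load('w1.npy');g=cv2.cvtColor(a,cv2.COLOR_RGB2GRAY)
s=[(376,183),(479,195),(464,289),(368,279)]
u=np.array([darkc(g,x/1.5625,y/1.5625,4) for x,y in s]);print((u*1.5625).round(1).tolist())
W=ray2plane('wrist',u,26,st)[:,:2];print(W.round(1).tolist(),W.mean(0).round(1))
for i in range(4): d=W[(i+1)%4]-W[i];print(np.hypot(*d).round(1),np.degrees(np.arctan2(d[1],d[0])).round(1))
for n,px in [('outer',[(362,170),(491,186),(474,299),(358,287)]),('recess',[(389,207),(460,215),(453,265),(386,258)])]:
    c=ray2plane('wrist',np.array(px)/1.5625,26,st)[:,:2];print(n,c.mean(0).round(1),[(round(float(np.hypot(*(c[(i+1)%4]-c[i]))),1)) for i in range(4)])
c=ray2plane('wrist',np.array([(134,70),(218,72),(242,287),(166,286)])/1.5625,47,st)[:,:2];print('case',c.round().tolist())
crop=cv2.resize(a[95:155,0:70,::-1],None,fx=4,fy=4,interpolation=cv2.INTER_CUBIC)
crop2=cv2.resize(a[95:200,215:330,::-1],None,fx=4.5,fy=4.5,interpolation=cv2.INTER_CUBIC)
o=np.zeros((480,800,3),np.uint8);o[:240,:280]=crop;o[:crop2.shape[0],280:280+crop2.shape[1]]=crop2[:480,:520];cv2.imwrite('pics/c1.png',o)
E
```

```text
[[375.1, 182.9], [478.8, 194.3], [463.9, 288.4], [367.2, 278.3]]
[[505.4, -164.7], [498.0, -248.4], [418.2, -241.3], [425.8, -157.6]] [ 461.8 -203. ]
84.0 -95.1
80.1 174.9
84.0 84.8
79.9 -5.1
outer [ 461.6 -203.1] [104.0, 96.3, 101.5, 97.5]
recess [ 462.6 -203.7] [58.5, 42.4, 57.2, 42.7]
case [[580.0, 2.0], [580.0, -56.0], [423.0, -57.0], [422.0, 5.0]]
```

View pics/c1.png

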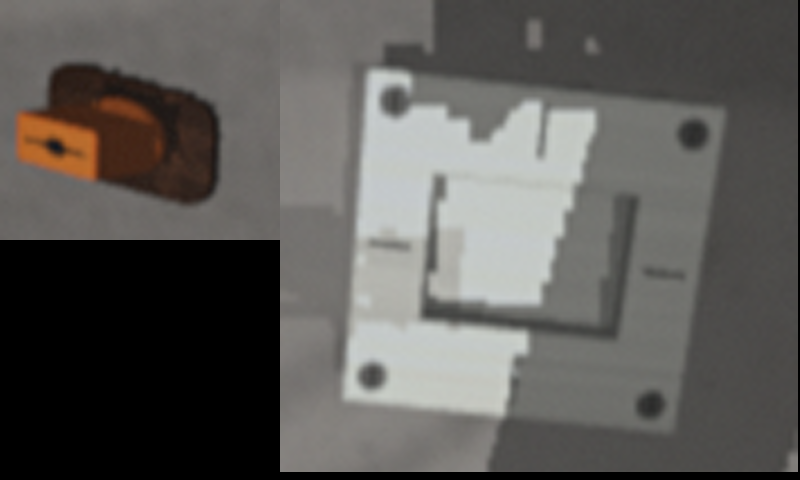

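Request:
{"api": "step_arm", "payload": {
  "gripper": [1,1,1,1,1,1,1,1],
  "delta_pos": [
    [15,35,0],
    [15,35,0],
    [15,35,0],
    [15,35,0],
    [15,35,0],
    [15,35,0],
    [15,30,0],
    [0,0,0]
  ],
  "roll": [0,0,0,0,0,0,0,0]
}}

```text
t: 2.03
tool_pos: [554.8, 54.4, 258.9]
orientation: [[1.0, 0.021, -0.0], [0.021, -1.0, 0.003], [-0.0, -0.003, -1.0]]
ft_force: [0.1, 0.4, 0.2]
opening: 85.3
grasp_force: 0.0
```

Request:
{"api": "step_arm", "payload": {
  "gripper": [1,1],
  "delta_pos": [
    [0,0,0],
    [0,0,0]
  ],
  "roll": [0,0]
}}

```text
t: 2.2
tool_pos: [553.7, 46.7, 258.8]
orientation: [[1.0, 0.013, -0.001], [0.013, -1.0, -0.001], [-0.001, 0.001, -1.0]]
ft_force: [-0.2, -1.0, -0.2]
opening: 85.4
grasp_force: 0.0
```

Run:
```python
from h import *
st=readout.read_state();a=optics.grab_frame('wrist')
print(st['t'],st['tool_pos'],st['orientation'][:,0])
np.save('w2',a);pickle.dump(st,open('w2.pkl','wb'))
cv2.imwrite('pics/w2.png',cv2.resize(a[...,::-1],(800,600),interpolation=cv2.INTER_CUBIC))
# drum by two views
s=1.5625
def ray(n,x,y):
    p=pose(n)[2];q=ray2plane(n,[[x/s,y/s]],0)[0];return p,(q-p)/np.linalg.norm(q-p)
p,d=ray('scene',283,222);q,e=ray('side',338,390)
t=np.linalg.lstsq(np.c_[d,-e],q-p,rcond=None)[0];print('drum',p+d*t[0],q+e*t[1])
```

```text
2.2 [553.70967753  46.70779115 258.82725446] [ 9.99918822e-01  1.27074884e-02 -9.32538370e-04]
drum [558.45438932 259.53523787 193.70840687] [549.69324252 268.24117041 186.29776114]
```

View pics/w2.png

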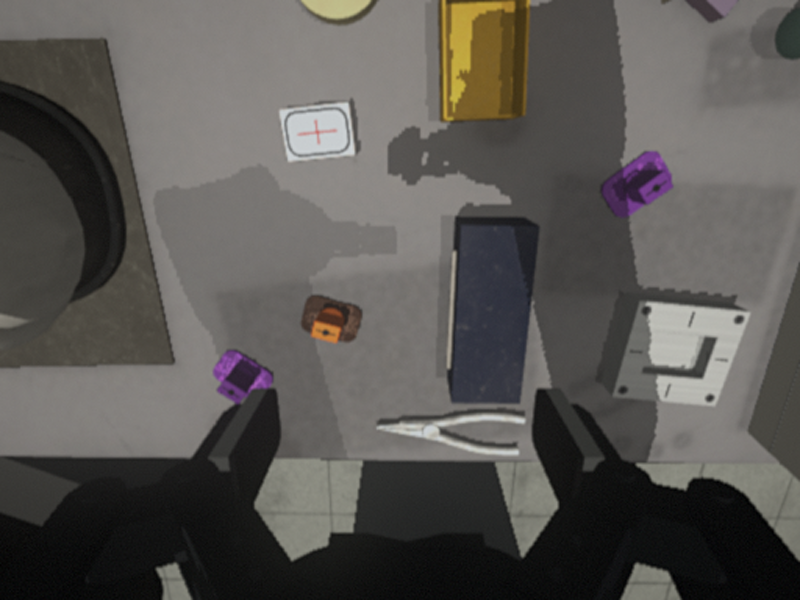

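The insert (corners about (279,108), (351,99), (356,156), (288,163)), the lens (332,320) and the stand are all clear in this view. The lensmeter drum is near y≈265, z≈190, well to the left.

```bash
cat >> h.py <<'E'
def rect(name,m,roi,z,st=None,s=1.5625):
    x0,y0,x1,y1=[int(v/s) for v in roi];mm=np.zeros_like(m);mm[y0:y1,x0:x1]=m[y0:y1,x0:x1]
    cs,_=cv2.findContours(mm,cv2.RETR_EXTERNAL,cv2.CHAIN_APPROX_NONE)
    h=cv2.convexHull(np.vstack([c for c in cs if cv2.contourArea(c)>5]))[:,0]
    q=cv2.minAreaRect(ray2plane(name,h,z,st)[:,:2].astype(np.float32));return np.round(q[0],1),np.round(q[1],1),round(q[2],1)
E
python3 - <<'E'
from h import *
st=pickle.load(open('w2.pkl','rb'));a=np.load('w2.npy');g=cv2.cvtColor(a,cv2.COLOR_RGB2GRAY);hsv=cv2.cvtColor(a,cv2.COLOR_RGB2HSV)
print('px',a[85,170],a[85,184],a[100,150],a[200,197],a[200,180])
print('insert',rect('wrist',cv2.inRange(g,165,255),(262,85,375,180),16,st))
red=cv2.inRange(hsv,(0,70,80),(10,255,255))|cv2.inRange(hsv,(170,70,80),(180,255,255))
print('cross',rect('wrist',red,(285,110,350,155),16,st))
print('dark',rect('wrist',cv2.inRange(hsv,(0,70,0),(25,255,255)),(285,280,380,360),3,st))
print('orange top',rect('wrist',cv2.inRange(hsv,(3,150,170),(20,255,255)),(285,280,380,360),34,st))
u=darkc(g,326/1.5625,332/1.5625,3);print('dot',u*1.5625,ray2plane('wrist',u,34,st).round(1))
u=np.array([darkc(g,x/1.5625,y/1.5625,4) for x,y in [(646,310),(739,319),(709,398),(623,390)]])
W=ray2plane('wrist',u,26,st)[:,:2];print('stand',W.round(1).tolist(),W.mean(0).round(1))
E
```

```text
px [140 136 133] [168 173 174] [138 134 131] [77 61 53] [100  98  95]
insert (array([648.1, 118.8]), array([39.2, 55.1]), 6.3)Traceback (most recent call last):
  File "<stdin>", line 6, in <module>
  File "h.py", line 25, in rect
    h=cv2.convexHull(np.vstack([c for c in cs if cv2.contourArea(c)>5]))[:,0]
                     ~~~~~~~~~^^^^^^^^^^^^^^^^^^^^^^^^^^^^^^^^^^^^^^^^^
    return _nx.concatenate(arrs, 0, dtype=dtype, casting=casting)
           ~~~~~~~~~~~~~~~^^^^^^^^^^^^^^^^^^^^^^^^^^^^^^^^^^^^^^^
ValueError: need at least one array to concatenate
```

Request:
{"api": "step_arm", "payload": {
  "gripper": [1,1,1,1,1,1,1,1],
  "delta_pos": [
    [19,15,-23],
    [19,15,-23],
    [19,15,-23],
    [19,15,-23],
    [18,12,-23],
    [0,0,-24],
    [0,0,0],
    [0,0,0]
  ],
  "roll": [0.02,0.02,0.02,0.02,0.017,0,0,0]
}}

```text
t: 2.92
tool_pos: [646.9, 118.3, 119.5]
orientation: [[0.994, 0.109, -0.003], [0.109, -0.994, -0.001], [-0.003, 0.001, -1.0]]
ft_force: [-0.0, -0.3, 1.2]
opening: 85.7
grasp_force: 0.0
```

Run:
```python
from h import *
st=readout.read_state();a=optics.grab_frame('wrist')
np.save('w3',a);pickle.dump(st,open('w3.pkl','wb'))
g=cv2.cvtColor(a,cv2.COLOR_RGB2GRAY);hsv=cv2.cvtColor(a,cv2.COLOR_RGB2HSV)
cv2.imwrite('pics/w3.png',a[...,::-1])
print(st['tool_pos'].round(1),st['orientation'][:,0].round(3),st['joint_pos'].round(2))
R=rect
u=proj('wrist',[648,119,16],st)[0]*1.5625;print(u)
roi=(u[0]-120,u[1]-120,u[0]+120,u[1]+120)
for th in (150,160,170): 
    m=cv2.inRange(g,th,255)
    try: print(th,rect('wrist',m,roi,16,st))
    except Exception as e: print(e)
x,y=(u/1.5625).astype(int);print(g[y,x-90:x+91:10])
st2=pickle.load(open('w2.pkl','rb'));b=np.load('w2.npy');h=cv2.cvtColor(b,cv2.COLOR_RGB2HSV)
print(h[200:222:3,195:235:5].tolist())
```

```text
[646.9 118.3 119.5] [ 0.994  0.109 -0.003] [ 0.14  0.55 -0.54  1.48  0.29  1.2  -1.9 ]
[405.11661172 301.87328555]
150 (array([648.2, 118.8]), array([38.4, 55.2]), 6.3)
160 (array([648.7, 118.8]), array([37.4, 54.9]), 6.3)
170 (array([648.2, 118.9]), array([36.5, 53.5]), 6.3)
[109 108 108 108 108 107 159 185 132 120 132 181 166 127 125 125 125 124
 123]
[[[9, 80, 67], [10, 81, 91], [9, 136, 77], [10, 167, 107], [10, 175, 134], [11, 46, 44], [10, 81, 85], [9, 80, 67]], [[10, 78, 75], [9, 73, 80], [9, 141, 74], [9, 139, 75], [10, 143, 73], [11, 110, 58], [11, 88, 102], [11, 79, 77]], [[10, 81, 69], [9, 131, 111], [12, 177, 148], [8, 151, 86], [9, 131, 74], [9, 94, 54], [11, 84, 94], [12, 46, 83]], [[10, 84, 64], [12, 173, 164], [16, 174, 201], [15, 173, 202], [13, 178, 166], [11, 90, 96], [11, 90, 102], [13, 20, 91]], [[15, 21, 95], [14, 177, 190], [15, 161, 155], [15, 146, 124], [15, 175, 201], [10, 88, 90], [11, 85, 90], [17, 15, 116]], [[15, 10, 100], [13, 150, 168], [15, 180, 200], [15, 177, 196], [14, 178, 193], [10, 87, 82], [9, 85, 69], [15, 18, 116]], [[15, 15, 103], [8, 10, 100], [8, 25, 123], [11, 125, 169], [12, 164, 180], [9, 48, 90], [9, 24, 105], [13, 16, 115]], [[10, 15, 104], [12, 13, 100], [13, 15, 119], [17, 15, 117], [18, 11, 115], [17, 15, 118], [15, 17, 119], [13, 15, 116]]]
```

View pics/w3.png

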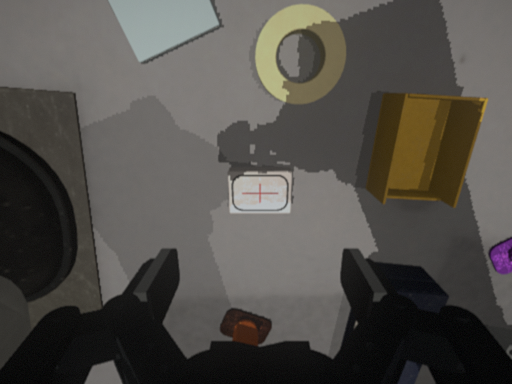

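Insert at (260,193), measured at (648.3, 118.8) and 6.3°, centred under the tool. Going down to grip it across its 56 mm.

Request:
{"api": "step_arm", "payload": {
  "gripper": [1,1,1,1,1,1,1],
  "delta_pos": [
    [1.4,0.5,-25],
    [0,0,-25],
    [0,0,-25],
    [0,0,-20],
    [0,0,-10],
    [0,0,-5],
    [0,0,0]
  ],
  "roll": [0,0,0,0,0,0,0]
}}

```text
t: 3.55
tool_pos: [649.4, 120.4, 11.2]
orientation: [[0.994, 0.111, 0.001], [0.111, -0.994, -0.0], [0.001, 0.0, -1.0]]
ft_force: [0.0, 0.9, -0.5]
opening: 85.2
grasp_force: 0.0
```

Request:
{"api": "step_arm", "payload": {
  "gripper": [0.25,0.25,0.25,0.25,0.25,0.25,0.25,0.25],
  "delta_pos": [
    [0,0,0],
    [0,0,0],
    [0,0,0],
    [0,0,0],
    [0,0,0],
    [0,0,0],
    [0,0,0],
    [0,0,0]
  ],
  "roll": [0,0,0,0,0,0,0,0],
  "newtons": 25
}}

```text
t: 4.22
tool_pos: [650.0, 121.1, 12.1]
orientation: [[0.994, 0.111, 0.002], [0.111, -0.994, 0.0], [0.002, 0.0, -1.0]]
ft_force: [-1.2, -0.1, 6.2]
opening: 55.0
grasp_force: 25.9
```

Run:
```python
from h import *
st=pickle.load(open('w3.pkl','rb'));a=np.load('w3.npy');hsv=cv2.cvtColor(a,cv2.COLOR_RGB2HSV).astype(int)
d=a[...,0].astype(int)-a[...,1];w=d[178:208,242:278];w=np.where(w>12,w,0);Y,X=np.mgrid[178:208,242:278]
# cross lines: arms' mean
print(w.sum(),(w*X).sum()/w.sum(),(w*Y).sum()/w.sum(),ray2plane('wrist',[(w*X).sum()/w.sum(),(w*Y).sum()/w.sum()],16,st))
col=w.sum(0);row=w.sum(1);cx=242+col.argmax();cy=178+row.argmax();print(cx,cy,ray2plane('wrist',[cx,cy],16,st))
s=readout.read_state();print(s['tool_pos'],s['orientation'][:,0],s['joint_pos'])
st2=pickle.load(open('w2.pkl','rb'));b=np.load('w2.npy');h=cv2.cvtColor(b,cv2.COLOR_RGB2HSV)
print('lens',rect('wrist',cv2.inRange(h,(0,60,0),(25,255,130)),(285,280,380,360),3,st2))
print('top',rect('wrist',cv2.inRange(h,(12,140,120),(20,255,255)),(285,280,380,360),34,st2))
```

```text
4576 259.173513986014 192.7902097902098 [[648.37202762 119.13098083  16.        ]]
260 193 [[648.2573649  118.38284043  16.        ]]
[649.96428348 121.12515094  12.13150158] [0.99378091 0.11132899 0.00231458] [ 0.11348127  0.66793975 -0.50383872  1.54589126  0.3595796   1.01871571
 -1.94818969]
lens (array([483.7, 116.6]), array([52.2, 39.2]), 75.0)
top (array([484.8, 116.5]), array([23.7, 14.9]), 75.3)
```

The pads reach further forward than I assumed, so the tips are at the worktop. I'll regrip about 8 mm higher and shift 1.6 mm in x.

Request:
{"api": "step_arm", "payload": {
  "gripper": [0.5,0.5,0.5,0.5,0.5,0.5,0.5,0.5],
  "delta_pos": [
    [0,0,0],
    [0,0,0],
    [0,0,0],
    [-1.6,0,5],
    [0,0,5],
    [0,0,0],
    [0,0,0],
    [0,0,0]
  ],
  "roll": [0,0,0,0,0,0,0,0]
}}

```text
t: 4.88
tool_pos: [647.5, 121.0, 20.5]
orientation: [[0.994, 0.112, 0.0], [0.112, -0.994, -0.0], [0.0, 0.0, -1.0]]
ft_force: [0.1, -0.8, 0.2]
opening: 64.1
grasp_force: 0.0
```

Run:
```python
from h import *
for i in range(2):
    s=readout.read_state();a=optics.grab_frame('wrist');print(s['t'],s['tool_pos'].round(2),s['ft_force'].round(1),s['opening'])
np.save('w4',a);pickle.dump(s,open('w4.pkl','wb'));cv2.imwrite('pics/w4.png',cv2.resize(a[180:384,100:412,::-1],None,fx=2.5,fy=2.5))
```

```text
4.8833 [647.45 120.96  20.46] [ 0.1 -0.8  0.2] 64.11144567789657
4.9333 [647.31 120.98  20.26] [ 0.7 -0.4  1. ] 63.77576002649982
```

View pics/w4.png

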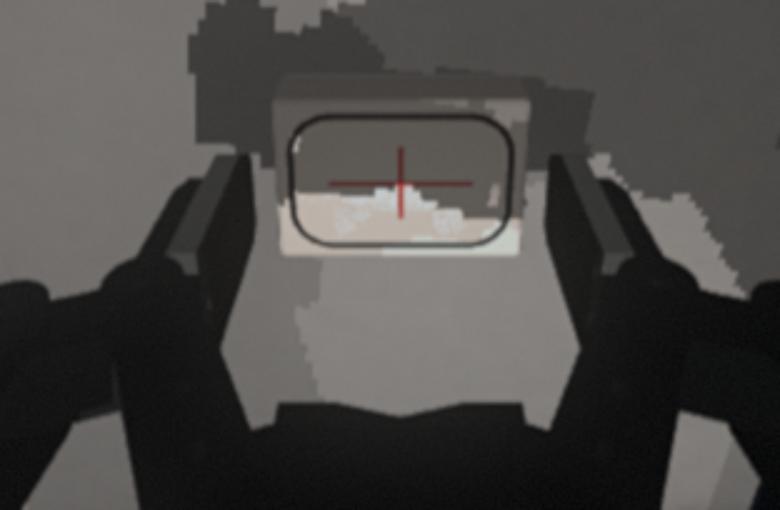

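The insert sits between the pads, cross at crop (401,184) (= frame (260.4,253.6)). Closing at this height.

Request:
{"api": "step_arm", "payload": {
  "gripper": [0.25,0.25,0.25,0.25,0.25,0.25],
  "delta_pos": [
    [0,0,0],
    [0,0,0],
    [0,0,0],
    [0,0,0],
    [0,0,0],
    [0,0,0]
  ],
  "roll": [0,0,0,0,0,0],
  "newtons": 30
}}

```text
t: 5.48
tool_pos: [647.5, 121.0, 20.5]
orientation: [[0.994, 0.112, 0.0], [0.112, -0.994, -0.0], [0.0, 0.0, -1.0]]
ft_force: [-0.6, -0.2, 3.8]
opening: 53.6
grasp_force: 1.8
```

Run:
```python
from h import *
s=pickle.load(open('w4.pkl','rb'));print('cross',ray2plane('wrist',[260.4,253.6],16,s))
s=readout.read_state();print(s['tool_pos'].round(2),s['ft_force'],s['opening'],s['joint_pos'][6])
```

```text
cross [[647.59235164 121.00418528  16.        ]]
[647.52 121.02  20.51] [-0.62071607 -0.2439012   3.76447135] 53.568592975807846 -1.9449100594382462
```

Opening 53.6 with only 1.8 N of grip means the tips slid over the top edge. They are about 4.5 mm ahead of the TCP, so the earlier height (TCP ≈ 12–13) was right. Going back down and gripping.

Request:
{"api": "step_arm", "payload": {
  "gripper": [0.5,0.5,0.5,0.5,0.5,0.5,0.5,0.5],
  "delta_pos": [
    [0,0,1],
    [0,0,0],
    [0,0,0],
    [0,0,0],
    [0,0,-4],
    [0,0,-4.5],
    [0,0,0],
    [0,0,0]
  ],
  "roll": [0,0,0,0,0,0,0,0]
}}

```text
t: 6.15
tool_pos: [647.0, 121.0, 12.2]
orientation: [[0.994, 0.112, -0.001], [0.112, -0.994, -0.0], [-0.001, 0.0, -1.0]]
ft_force: [-0.2, -0.5, 0.2]
opening: 64.5
grasp_force: 0.0
```

Request:
{"api": "step_arm", "payload": {
  "gripper": [0.2,0.2,0.2,0.2,0.2,0.2,0.2],
  "delta_pos": [
    [0,0,0],
    [0,0,0],
    [0,0,0],
    [0,0,0],
    [0,0,0],
    [0,0,0],
    [0,0,0]
  ],
  "roll": [0,0,0,0,0,0,0],
  "newtons": 40
}}

```text
t: 6.73
tool_pos: [647.5, 121.1, 13.0]
orientation: [[0.994, 0.112, 0.0], [0.112, -0.994, 0.0], [0.0, 0.0, -1.0]]
ft_force: [-0.3, 0.6, 0.3]
opening: 54.2
grasp_force: 42.6
```

Request:
{"api": "step_arm", "payload": {
  "gripper": [0.2,0.2,0.2,0.2,0.2,0.2,0.2,0.2],
  "delta_pos": [
    [0,0,10],
    [0,0,15],
    [0,0,25],
    [0,0,25],
    [0,0,25],
    [0,0,20],
    [0,0,0],
    [0,0,0]
  ],
  "roll": [0,0,0,0,0,0,0,0]
}}

```text
t: 7.4
tool_pos: [648.2, 121.3, 135.4]
orientation: [[0.994, 0.112, 0.003], [0.112, -0.994, 0.0], [0.003, 0.0, -1.0]]
ft_force: [0.7, -0.4, -2.5]
opening: 54.6
grasp_force: 42.5
```

Request:
{"api": "step_arm", "payload": {
  "gripper": [0.2,0.2,0.2,0.2,0.2,0.2,0.2,0.2],
  "delta_pos": [
    [-10,-15,15],
    [-18,-30,15],
    [-20,-32,15],
    [-20,-32,15],
    [-20,-32,15],
    [-20,-32,15],
    [-20,-32,15],
    [-20,-32,10]
  ],
  "roll": [-0.025,-0.025,-0.025,-0.025,-0.025,-0.025,-0.025,-0.025]
}}

```text
t: 8.07
tool_pos: [497.9, -117.3, 248.7]
orientation: [[0.996, -0.089, 0.0], [-0.089, -0.996, -0.0], [0.0, 0.0, -1.0]]
ft_force: [0.8, -0.1, -0.8]
opening: 54.8
grasp_force: 42.7
```

Request:
{"api": "step_arm", "payload": {
  "gripper": [0.2,0.2,0.2,0.2,0.2,0.2,0.2],
  "delta_pos": [
    [-20,-32,10],
    [-20,-32,0],
    [-8,-15,0],
    [0,0,0],
    [0,0,0],
    [0,0,0],
    [0,0,0]
  ],
  "roll": [0,0,0,0,0,0,0]
}}

```text
t: 8.65
tool_pos: [451.8, -193.6, 257.5]
orientation: [[0.996, -0.086, -0.001], [-0.086, -0.996, 0.001], [-0.001, -0.001, -1.0]]
ft_force: [-0.2, -1.3, -0.7]
opening: 54.7
grasp_force: 42.7
```

Run:
```python
from h import *
st=readout.read_state();a=optics.grab_frame('wrist')
print(st['t'],st['tool_pos'],st['orientation'].round(4).tolist(),st['joint_pos'][6])
np.save('w5',a);pickle.dump(st,open('w5.pkl','wb'))
g=cv2.cvtColor(a,cv2.COLOR_RGB2GRAY)
th=-0.0890;R=np.array([[np.cos(th),-np.sin(th)],[np.sin(th),np.cos(th)]])
W0=np.array([461.8,-203])+np.array([[40,42],[40,-42],[-40,-42],[-40,42]])@R.T
u0=proj('wrist',np.c_[W0,[26]*4],st);u=np.array([darkc(g,*p,5) for p in u0]);print((u-u0).round(1).tolist())
W=ray2plane('wrist',u,26,st)[:,:2];print(W.round(1).tolist(),W.mean(0).round(2))
for i in range(4): d=W[(i+1)%4]-W[i];print(np.hypot(*d).round(1),np.degrees(np.arctan2(d[1],d[0])).round(1))
o=a.copy()
cv2.imwrite('pics/w5.png',cv2.resize(o[...,::-1],(800,600),interpolation=cv2.INTER_CUBIC))
```

```text
8.65 [ 451.80625847 -193.6344607   257.46956574] [[0.9963, -0.086, -0.0005], [-0.086, -0.9963, 0.0006], [-0.0006, -0.0006, -1.0]] -1.35838561149671
[[0.0, 0.1], [0.0, -0.1], [0.1, 0.0], [-0.0, 0.0]]
[[505.3, -164.7], [498.0, -248.4], [418.1, -241.4], [425.7, -157.6]] [ 461.77 -203.03]
84.0 -95.0
80.1 175.0
84.1 84.9
80.0 -5.1
```

View pics/w5.png

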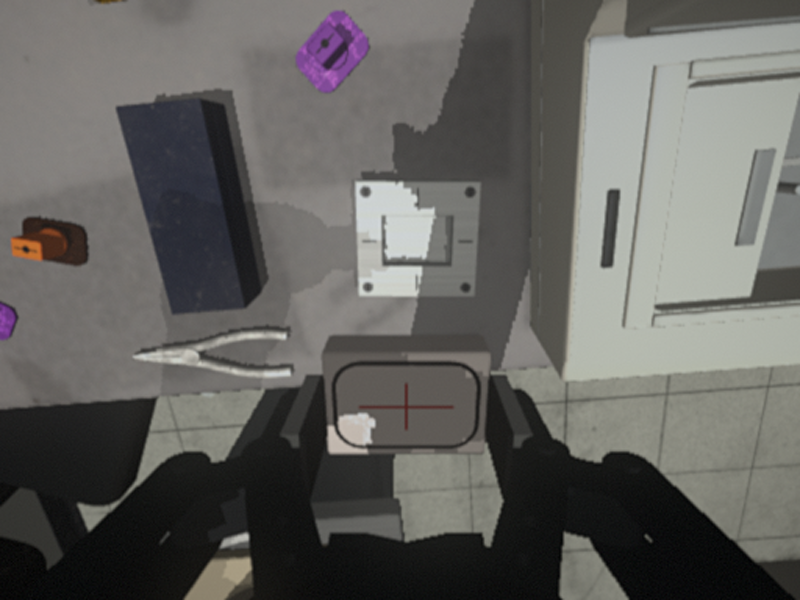

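Stand is confirmed at (461.8, -203.0), -5.05°. The insert is held level, cross at (406,406), offset about +0.8 mm along tool x. Moving over the recess and down.

Request:
{"api": "step_arm", "payload": {
  "gripper": [0.2,0.2,0.2,0.2,0.2,0.2,0.2,0.2],
  "delta_pos": [
    [4.6,-4.7,-30],
    [4.6,-4.7,-35],
    [0,0,-35],
    [0,0,-35],
    [0,0,-35],
    [0,0,-25],
    [0,0,0],
    [0,0,0]
  ],
  "roll": [-0.002,0,0,0,0,0,0,0]
}}

```text
t: 9.37
tool_pos: [460.3, -203.3, 62.4]
orientation: [[0.996, -0.089, -0.002], [-0.089, -0.996, 0.002], [-0.002, -0.001, -1.0]]
ft_force: [-0.1, 0.1, -0.4]
opening: 54.5
grasp_force: 42.9
```

Request:
{"api": "step_arm", "payload": {
  "gripper": [0.2,0.2,0.2],
  "delta_pos": [
    [0,0,0],
    [0,0,0],
    [0,0,0]
  ],
  "roll": [0,0,0]
}}

```text
t: 9.62
tool_pos: [461.8, -204.8, 64.7]
orientation: [[0.996, -0.09, 0.003], [-0.09, -0.996, -0.002], [0.003, 0.001, -1.0]]
ft_force: [0.0, 0.9, 0.2]
opening: 55.2
grasp_force: 42.9
```

Run:
```python
from h import *
st=readout.read_state();a=optics.grab_frame('wrist')
print(st['t'],st['tool_pos'],st['orientation'].round(4).tolist())
np.save('w6',a);pickle.dump(st,open('w6.pkl','wb'))
d=a[...,0].astype(int)-a[...,1]
for n in ('w4','w5','w6'):
    b=np.load(n+'.npy').astype(int);d=np.clip(b[...,0]-b[...,1]-25,0,None)[235:285,228:292];s=pickle.load(open(n+'.pkl','rb'))
    col=d.sum(0);row=d.sum(1);i=col.argmax();j=row.argmax()
    k=slice(max(i-2,0),i+3);l=slice(max(j-2,0),j+3)
    x=228+(col[k]*np.arange(64)[k]).sum()/col[k].sum();y=235+(row[l]*np.arange(50)[l]).sum()/row[l].sum()
    off=(ray2plane('wrist',[x,y],s['tool_pos'][2]+3.2 if n!='w4' else 16,s)[0]-s['tool_pos'])@s['orientation'];print(n,x,y,off.round(2))
g=cv2.cvtColor(a,cv2.COLOR_RGB2GRAY)
th=-0.0882;R=np.array([[np.cos(th),-np.sin(th)],[np.sin(th),np.cos(th)]])
W0=np.array([461.8,-203])+np.array([[40,42],[40,-42]])@R.T
u0=proj('wrist',np.c_[W0,[26]*2],st);u=np.array([darkc(g,*p,5) for p in u0]);print(u0.round(1).tolist(),(ray2plane('wrist',u,26,st)[:,:2]-W0).round(2).tolist())
```

```text
9.6167 [ 461.77460955 -204.77612748   64.66926978] [[0.9959, -0.09, 0.0027], [-0.09, -0.9959, -0.0015], [0.0029, 0.0013, -1.0]]
w4 259.81293800539083 253.3422619047619 [ 0.32 -0.39  4.26]
w5 259.58832116788324 260.0089418777943 [ 0.77 -0.52 -3.2 ]
w6 259.5739299610895 260.02610261026103 [ 0.76 -0.52 -3.2 ]
[[190.4, 169.1], [324.5, 169.0]] [[nan, nan], [-0.12, -0.27]]h.py:21: RuntimeWarning: invalid value encountered in divide
  return np.array([(m*X).sum(),(m*Y).sum()])/m.sum()
```

Request:
{"api": "step_arm", "payload": {
  "gripper": [0.2,0.2,0.2,0.2],
  "delta_pos": [
    [0,0,-15],
    [0,0,0],
    [0,0,0],
    [0,0,0]
  ],
  "roll": [0,0,0,0]
}}

```text
t: 10.0
tool_pos: [460.9, -204.5, 48.5]
orientation: [[0.996, -0.09, 0.001], [-0.09, -0.996, -0.0], [0.001, 0.0, -1.0]]
ft_force: [0.0, -0.0, 0.1]
opening: 54.9
grasp_force: 42.9
```

Request:
{"api": "step_arm", "payload": {
  "gripper": [0.2,0.2],
  "delta_pos": [
    [0,0,0],
    [0,0,0]
  ],
  "roll": [0,0]
}}

```text
t: 10.17
tool_pos: [460.9, -204.5, 48.4]
orientation: [[0.996, -0.09, 0.001], [-0.09, -0.996, -0.0], [0.001, 0.0, -1.0]]
ft_force: [0.9, -0.8, -0.9]
opening: 54.6
grasp_force: 42.9
```

Request:
{"api": "step_arm", "payload": {
  "gripper": [0.2],
  "delta_pos": [
    [0,0,0]
  ],
  "roll": [0]
}}

```text
t: 10.25
tool_pos: [460.8, -204.5, 48.3]
orientation: [[0.996, -0.09, 0.001], [-0.09, -0.996, -0.0], [0.001, 0.0, -1.0]]
ft_force: [0.1, 0.8, -1.3]
opening: 54.3
grasp_force: 42.9
```

Request:
{"api": "step_arm", "payload": {
  "gripper": [0.2,0.2,0.2,0.2,0.2],
  "delta_pos": [
    [0.1,1.1,0],
    [0,0,-3],
    [0,0,-3],
    [0,0,0],
    [0,0,0]
  ],
  "roll": [0,0,0,0,0]
}}

```text
t: 10.67
tool_pos: [460.4, -203.2, 41.5]
orientation: [[0.996, -0.09, -0.001], [-0.09, -0.996, 0.0], [-0.001, -0.0, -1.0]]
ft_force: [-0.2, -0.6, -0.7]
opening: 54.6
grasp_force: 42.9
```

Request:
{"api": "step_arm", "payload": {
  "gripper": [0.2,0.2,0.2,0.2,0.2,0.2],
  "delta_pos": [
    [0,0,-2],
    [0,0,-2],
    [0,0,-2],
    [0,0,-1.5],
    [0,0,0],
    [0,0,0]
  ],
  "roll": [0,0,0,0,0,0]
}}

```text
t: 11.17
tool_pos: [460.6, -203.2, 34.2]
orientation: [[0.996, -0.09, -0.0], [-0.09, -0.996, 0.0], [-0.0, -0.0, -1.0]]
ft_force: [-0.1, -0.7, -0.3]
opening: 54.6
grasp_force: 42.9
```

No contact force at 34.2, so the insert is about 5 mm into the recess. A bit lower, then release.

Request:
{"api": "step_arm", "payload": {
  "gripper": [0.2,0.2,0.2,0.5,0.5,0.5,0.5,0.5],
  "delta_pos": [
    [0,0,-1.5],
    [0,0,-1],
    [0,0,0],
    [0,0,0],
    [0,0,0],
    [0,0,0],
    [0,0,0],
    [0,0,0]
  ],
  "roll": [0,0,0,0,0,0,0,0]
}}

```text
t: 11.83
tool_pos: [460.7, -203.3, 31.9]
orientation: [[0.996, -0.09, 0.0], [-0.09, -0.996, -0.0], [0.0, 0.0, -1.0]]
ft_force: [-0.4, 0.9, 0.3]
opening: 64.2
grasp_force: 0.0
```

Request:
{"api": "step_arm", "payload": {
  "gripper": [0.5,0,-1,-1,-1,-1,-1,-1],
  "delta_pos": [
    [0,0,20],
    [0,0,20],
    [0,0,25],
    [0,0,0],
    [0,0,0],
    [0,0,0],
    [0,0,0],
    [0,0,0]
  ],
  "roll": [0,0,0,0,0,0,0,0]
}}

```text
t: 12.5
tool_pos: [460.1, -203.0, 95.9]
orientation: [[0.996, -0.09, -0.001], [-0.09, -0.996, 0.001], [-0.002, -0.001, -1.0]]
ft_force: [-0.9, -0.2, 0.5]
opening: 0.2
grasp_force: 0.0
```

Run:
```python
from h import *
st=readout.read_state();a=optics.grab_frame('wrist')
print(st['t'],st['tool_pos'],st['opening'])
np.save('w7',a);pickle.dump(st,open('w7.pkl','wb'))
cv2.imwrite('pics/w7.png',cv2.resize(a[120:320,130:390,::-1],(780,600),interpolation=cv2.INTER_CUBIC))
```

```text
12.5 [ 460.10635649 -203.03327967   95.8966324 ] 0.22229409201105935
```

View pics/w7.png

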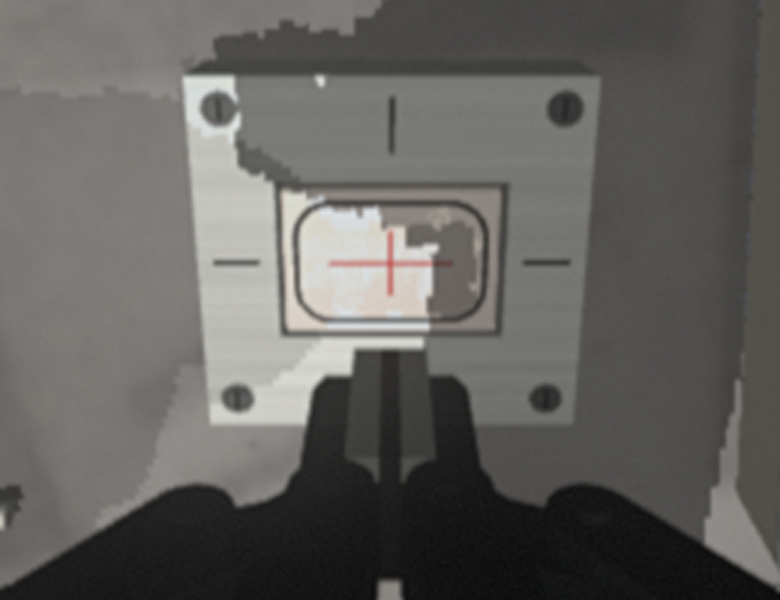

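The insert sits in the recess with an even gap all round, cross at (390,263) on the stand's centre lines. A light press with shut fingers to make sure it is down.

Request:
{"api": "step_arm", "payload": {
  "gripper": [-1,-1,-1,-1,-1,-1],
  "delta_pos": [
    [1,0,-25],
    [0,0,-20],
    [0,0,-8],
    [0,0,-4],
    [0,0,-2],
    [0,0,0]
  ],
  "roll": [0,0,0,0,0,0]
}}

```text
t: 13.05
tool_pos: [461.9, -203.3, 38.1]
orientation: [[0.996, -0.09, 0.0], [-0.09, -0.996, -0.0], [0.0, 0.0, -1.0]]
ft_force: [-0.1, -0.3, 0.2]
opening: 0.4
grasp_force: 0.0
```

Request:
{"api": "step_arm", "payload": {
  "gripper": [-1,-1,-1,-1],
  "delta_pos": [
    [0,0,-2],
    [0,0,-1],
    [0,0,0],
    [0,0,0]
  ],
  "roll": [0,0,0,0]
}}

```text
t: 13.38
tool_pos: [461.9, -203.4, 35.2]
orientation: [[0.996, -0.09, 0.001], [-0.09, -0.996, -0.0], [0.001, 0.0, -1.0]]
ft_force: [0.5, -0.4, -0.3]
opening: -0.1
grasp_force: 0.0
```

Request:
{"api": "step_arm", "payload": {
  "gripper": [-1,-1,-1,-1],
  "delta_pos": [
    [0,0,-1],
    [0,0,-1],
    [0,0,0],
    [0,0,0]
  ],
  "roll": [0,0,0,0]
}}

```text
t: 13.72
tool_pos: [462.0, -203.4, 34.1]
orientation: [[0.996, -0.09, 0.0], [-0.09, -0.996, -0.001], [0.0, 0.001, -1.0]]
ft_force: [-6.0, 1.7, 15.4]
opening: -0.3
grasp_force: 7.9
```

Contact at tip height ≈ 26 mm with 15 N, so the insert is flush. On to the lens: (484, 116.5), its x axis at about -15°, so tool yaw ≈ -1.83.

Request:
{"api": "step_arm", "payload": {
  "gripper": [-1,-1,-1,-1,0.2,0.2,0.2,0.2],
  "delta_pos": [
    [0,0,20],
    [0,0,35],
    [0,0,35],
    [0,20,30],
    [2,30,0],
    [3,30,0],
    [3,30,0],
    [3,30,0]
  ],
  "roll": [0,0,-0.1,-0.12,-0.12,-0.12,-0.12,-0.12]
}}

```text
t: 14.38
tool_pos: [472.7, -62.1, 153.2]
orientation: [[0.7, -0.715, 0.001], [-0.715, -0.7, -0.001], [0.001, -0.0, -1.0]]
ft_force: [0.6, 0.5, -0.1]
opening: 48.2
grasp_force: 0.0
```

Request:
{"api": "step_arm", "payload": {
  "gripper": [0.2,0.2,0.2,0.2,0.2,0.2,0.2,0.2],
  "delta_pos": [
    [3,30,0],
    [3,30,0],
    [3,30,0],
    [2,30,0],
    [0,30,0],
    [0,30,0],
    [0,0,0],
    [0,0,0]
  ],
  "roll": [-0.12,-0.12,-0.12,-0.12,-0.12,-0.12,-0.12,-0.12]
}}

```text
t: 15.05
tool_pos: [472.2, -24.5, 131.6]
orientation: [[0.512, -0.857, -0.05], [-0.859, -0.513, -0.001], [-0.025, 0.044, -0.999]]
ft_force: [0.7, -0.1, 0.5]
opening: 51.3
grasp_force: 0.0
```

Request:
{"api": "step_arm", "payload": {
  "gripper": [0.2,0.2,0.2,0.2],
  "delta_pos": [
    [0,0,0],
    [0,0,0],
    [0,0,0],
    [0,0,0]
  ],
  "roll": [-0.08,0,0,0]
}}

```text
t: 15.38
tool_pos: [471.9, -24.4, 130.4]
orientation: [[0.486, -0.873, -0.053], [-0.874, -0.486, 0.001], [-0.027, 0.046, -0.999]]
ft_force: [0.6, -0.0, 0.2]
opening: 51.2
grasp_force: 0.0
```

Run:
```python
from h import *
st=readout.read_state();a=optics.grab_frame('wrist')
print(st['t'],st['tool_pos'],np.arctan2(st['orientation'][1,0],st['orientation'][0,0]),st['joint_pos'].round(2))
np.save('w8',a);pickle.dump(st,open('w8.pkl','wb'))
h=cv2.cvtColor(a,cv2.COLOR_RGB2HSV)
u=proj('wrist',[484,116.5,10],st)[0]*1.5625;print(u);roi=(u[0]-90,u[1]-90,u[0]+90,u[1]+90)
print('lens',rect('wrist',cv2.inRange(h,(0,60,0),(25,255,255)),roi,3,st))
print('top',rect('wrist',cv2.inRange(h,(12,140,120),(20,255,255)),roi,34,st))
cv2.imwrite('pics/w8.png',cv2.resize(a[...,::-1],(800,600),interpolation=cv2.INTER_CUBIC))
s=1.5625
def ray(n,x,y,st=None):
    p=pose(n,st)[2];q=ray2plane(n,[[x/s,y/s]],0,st)[0];return p,(q-p)/np.linalg.norm(q-p)
s5=pickle.load(open('w5.pkl','rb'))
for xy in ((503,340),(500,372)):
  p,d=ray('scene',*xy);q,e=ray('wrist',567,380,s5)
  t=np.linalg.lstsq(np.c_[d,-e],q-p,rcond=None)[0];print('tracer corner',p+d*t[0],q+e*t[1])
```

```text
15.3833 [471.89252136 -24.37231634 130.42702977] -1.0636041038693476 [-0.61  0.14  0.61  1.97 -0.09  1.11 -2.59]
[282.45673407 452.13139199]
lens (array([502.3, 119.2]), array([28.3,  3.2]), 75.3)Traceback (most recent call last):
  File "<stdin>", line 8, in <module>
  File "h.py", line 25, in rect
    h=cv2.convexHull(np.vstack([c for c in cs if cv2.contourArea(c)>5]))[:,0]
                     ~~~~~~~~~^^^^^^^^^^^^^^^^^^^^^^^^^^^^^^^^^^^^^^^^^
    return _nx.concatenate(arrs, 0, dtype=dtype, casting=casting)
           ~~~~~~~~~~~~~~~^^^^^^^^^^^^^^^^^^^^^^^^^^^^^^^^^^^^^^^
ValueError: need at least one array to concatenate
```

The last joint hits its range turning that way, so I'll take the half-turn alternative, yaw +1.31. First, where the lensmeter's drum ends, since the camera side then faces it.

Run:
```python
from h import *
s=1.5625
print('base scene',ray2plane('scene',[[231/s,268/s]],10).round(0),'base side',ray2plane('side',[[283/s,525/s]],10).round(0))
s2=pickle.load(open('w2.pkl','rb'))
def ray(n,x,y,st=None):
    p=pose(n,st)[2];q=ray2plane(n,[[x/s,y/s]],0,st)[0];return p,(q-p)/np.linalg.norm(q-p)
def tri(a,b):
    p,d=ray(*a);q,e=ray(*b);t=np.linalg.lstsq(np.c_[d,-e],q-p,rcond=None)[0];print((p+d*t[0]).round(),(q+e*t[1]).round())
tri(('scene',290,222),('side',345,390));tri(('scene',300,222),('side',350,392))
s5=pickle.load(open('w5.pkl','rb'))
tri(('scene',503,340),('wrist',567,380,s5))
b=np.load('side0.npy');c=np.load('scene0.npy')
o=np.zeros((600,800,3),np.uint8)
o[:,:400]=cv2.resize(b[215:290,190:240,::-1],(400,600),interpolation=cv2.INTER_CUBIC);o[:,400:]=cv2.resize(c[115:175,155:195,::-1],(400,600),interpolation=cv2.INTER_CUBIC)
cv2.imwrite('pics/drum.png',o)
```

```text
base scene [[585. 426.  10.]] base side [[586. 439.  10.]]
[560. 242. 196.] [542. 261. 180.]
[569. 221. 194.] [537. 255. 167.]
[ 371. -304.  114.] [ 371. -300.  113.]
```

Request:
{"api": "step_arm", "payload": {
  "gripper": [0.2,0.2,0.2,0.2,0.2,0.2,0.2,0.2],
  "delta_pos": [
    [0,0,5],
    [0,0,5],
    [0,0,5],
    [0,0,5],
    [0,0,5],
    [0,0,5],
    [0,0,0],
    [0,0,0]
  ],
  "roll": [0.12,0.12,0.12,0.12,0.12,0.12,0.12,0.12]
}}

```text
t: 16.1
tool_pos: [472.1, -25.9, 160.9]
orientation: [[0.995, -0.1, -0.03], [-0.101, -0.994, -0.043], [-0.026, 0.046, -0.999]]
ft_force: [0.6, -0.4, 0.5]
opening: 51.1
grasp_force: 0.0
```

Request:
{"api": "step_arm", "payload": {
  "gripper": [0.2,0.2,0.2,0.2,0.2,0.2,0.2,0.2],
  "delta_pos": [
    [0,0,0],
    [0,0,0],
    [0,0,0],
    [0,0,0],
    [0,0,0],
    [0,0,0],
    [0,0,0],
    [0,0,0]
  ],
  "roll": [0.12,0.12,0.12,0.12,0.12,0.12,0.12,0.12]
}}

```text
t: 16.77
tool_pos: [471.9, -25.9, 160.7]
orientation: [[0.653, 0.757, 0.018], [0.757, -0.652, -0.051], [-0.027, 0.047, -0.999]]
ft_force: [-0.5, -0.3, -0.1]
opening: 51.1
grasp_force: 0.0
```

The tool has picked up a tilt of about 0.05 rad from hitting the joint range. That is within the 0.1 rad allowed, and I'll track it. The drum ends at y≈245, clear of the hand. Continuing to yaw 1.31 over the lens.

Request:
{"api": "step_arm", "payload": {
  "gripper": [0.2,0.2,0.2,0.2,0.2,0.2,0.2,0.2],
  "delta_pos": [
    [2,25,0],
    [2,25,0],
    [2,25,0],
    [2,25,0],
    [2,25,0],
    [2,17,0],
    [0,0,0],
    [0,0,0]
  ],
  "roll": [0.12,0.12,0.12,0.09,0,0,0,0]
}}

```text
t: 17.43
tool_pos: [484.0, 116.8, 160.4]
orientation: [[0.263, 0.964, 0.038], [0.964, -0.262, -0.038], [-0.027, 0.046, -0.999]]
ft_force: [-0.7, -0.0, 0.0]
opening: 50.9
grasp_force: 0.0
```

Request:
{"api": "step_arm", "payload": {
  "gripper": [0.2,0.2],
  "delta_pos": [
    [0,0,0],
    [0,0,0]
  ],
  "roll": [0,0]
}}

```text
t: 17.6
tool_pos: [484.0, 115.4, 160.5]
orientation: [[0.266, 0.963, 0.037], [0.964, -0.264, -0.038], [-0.027, 0.046, -0.999]]
ft_force: [0.3, -0.8, -0.2]
opening: 51.3
grasp_force: 0.0
```

Run:
```python
from h import *
st=readout.read_state();a=optics.grab_frame('wrist')
print(st['t'],st['tool_pos'],np.arctan2(st['orientation'][1,0],st['orientation'][0,0]),st['joint_pos'].round(2));print(st['orientation'].round(3))
np.save('w8',a);pickle.dump(st,open('w8.pkl','wb'))
h=cv2.cvtColor(a,cv2.COLOR_RGB2HSV)
u=proj('wrist',[484,116.5,10],st)[0]*1.5625;print(u);roi=(u[0]-90,u[1]-90,u[0]+90,u[1]+90)
for lo in (50,70):
  try:
    print('lens',rect('wrist',cv2.inRange(h,(0,lo,0),(25,255,255)),roi,3,st))
    print('top',rect('wrist',cv2.inRange(h,(12,140,120),(20,255,255)),roi,34,st))
  except Exception as e: print(e)
cv2.imwrite('pics/w8.png',cv2.resize(a[...,::-1],(800,600),interpolation=cv2.INTER_CUBIC))
```

```text
17.6 [484.00829714 115.36743502 160.48493886] 1.3016637610084127 [-0.7   0.09  0.37  1.93  0.02  1.1  -0.62]
[[ 0.266  0.963  0.037]
 [ 0.964 -0.264 -0.038]
 [-0.027  0.046 -0.999]]
[394.11610204 273.84548808]
lens (array([484.2, 117.1]), array([52.9, 37.6]), 74.2)
top (array([482.5, 120.4]), array([20.3, 21.1]), 60.3)
lens (array([484.2, 117.3]), array([52.8, 36. ]), 75.4)
top (array([482.5, 120.4]), array([20.3, 21.1]), 60.3)
```

View pics/w8.png

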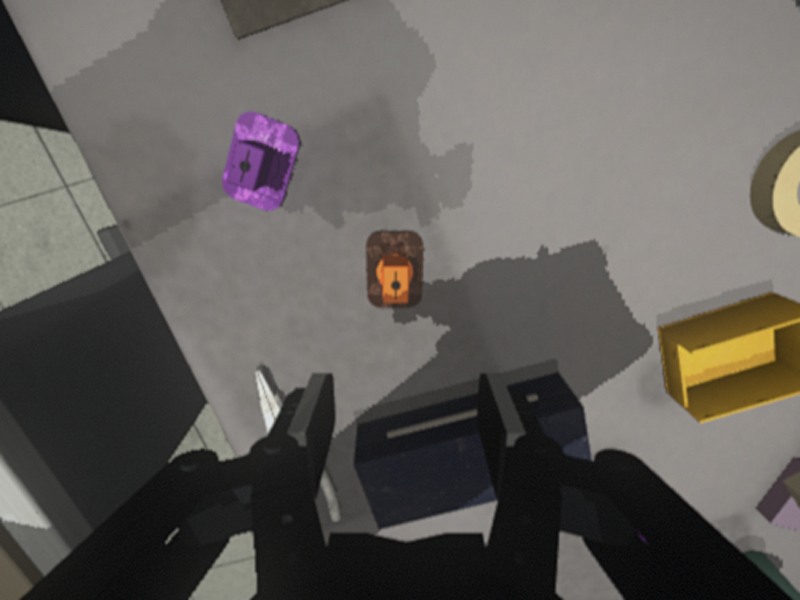

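The lens with the orange chuck is at (394,270), aligned with the fingers. Its measured centre is (484.1, 117). Descending to grip the chuck.

Request:
{"api": "step_arm", "payload": {
  "gripper": [0.2,0.2,0.2,0.2,0.2,0.2,0.2,0.2],
  "delta_pos": [
    [0,0.7,-30],
    [0,0.7,-35],
    [0,0,-30],
    [0,0,-20],
    [0,0,-15],
    [0,0,-10],
    [0,0,0],
    [0,0,0]
  ],
  "roll": [0.004,0,0,0,0,0,0,0]
}}

```text
t: 18.32
tool_pos: [484.1, 118.0, 20.7]
orientation: [[0.26, 0.965, 0.038], [0.965, -0.259, -0.038], [-0.027, 0.046, -0.999]]
ft_force: [-0.3, 0.7, -0.5]
opening: 51.4
grasp_force: 0.0
```

Request:
{"api": "step_arm", "payload": {
  "gripper": [-0.75,-0.75,-0.75,-0.75,-0.75,-0.75,-0.75,-0.75],
  "delta_pos": [
    [0,0,0],
    [0,0,0],
    [0,0,0],
    [0,0,0],
    [0,0,0],
    [0,0,0],
    [0,0,0],
    [0,0,0]
  ],
  "roll": [0,0,0,0,0,0,0,0],
  "newtons": 25
}}

```text
t: 18.98
tool_pos: [484.4, 118.7, 21.6]
orientation: [[0.26, 0.965, 0.039], [0.965, -0.258, -0.037], [-0.026, 0.047, -0.999]]
ft_force: [-2.7, -0.1, 9.1]
opening: 15.7
grasp_force: 24.1
```

Request:
{"api": "step_arm", "payload": {
  "gripper": [-0.75,-0.75,-0.75,-0.75,-0.75,-0.75,-0.75,-0.75],
  "delta_pos": [
    [0,0,5],
    [0,0,10],
    [0,0,20],
    [0,0,25],
    [0,0,25],
    [0,0,15],
    [0,0,0],
    [0,0,0]
  ],
  "roll": [0,0,0,0,0,0,0,0],
  "newtons": 30
}}

```text
t: 19.65
tool_pos: [484.4, 118.6, 121.6]
orientation: [[0.26, 0.965, 0.04], [0.965, -0.258, -0.037], [-0.025, 0.048, -0.999]]
ft_force: [0.4, 0.2, -0.5]
opening: 15.3
grasp_force: 30.0
```

Run:
```python
from h import *
st=readout.read_state();a=optics.grab_frame('wrist');b=optics.grab_frame('side');c=optics.grab_frame('scene')
print(st['t'],st['tool_pos'],st['opening'],st['grasp_force'],st['ft_force'])
np.save('w9',a);pickle.dump(st,open('w9.pkl','wb'));np.save('side9',b)
u=proj('side',st['tool_pos'])[0].astype(int);v=proj('scene',st['tool_pos'])[0].astype(int);print(u,v)
o=np.zeros((600,800,3),np.uint8)
o[:300,:400]=cv2.resize(a[180:384,120:392,::-1],(400,300),interpolation=cv2.INTER_CUBIC)
o[:300,400:]=cv2.resize(b[u[1]-37:u[1]+38,u[0]-50:u[0]+50,::-1],(400,300),interpolation=cv2.INTER_CUBIC)
o[300:,400:]=cv2.resize(c[v[1]-37:v[1]+38,v[0]-50:v[0]+50,::-1],(400,300),interpolation=cv2.INTER_CUBIC)
cv2.imwrite('pics/w9.png',o)
```

```text
19.65 [484.37392399 118.61946693 121.62131161] 15.280880900368572 29.968550205230713 [ 0.37896389  0.18105923 -0.47378806]
[263 224] [211 175]
```

View pics/w9.png

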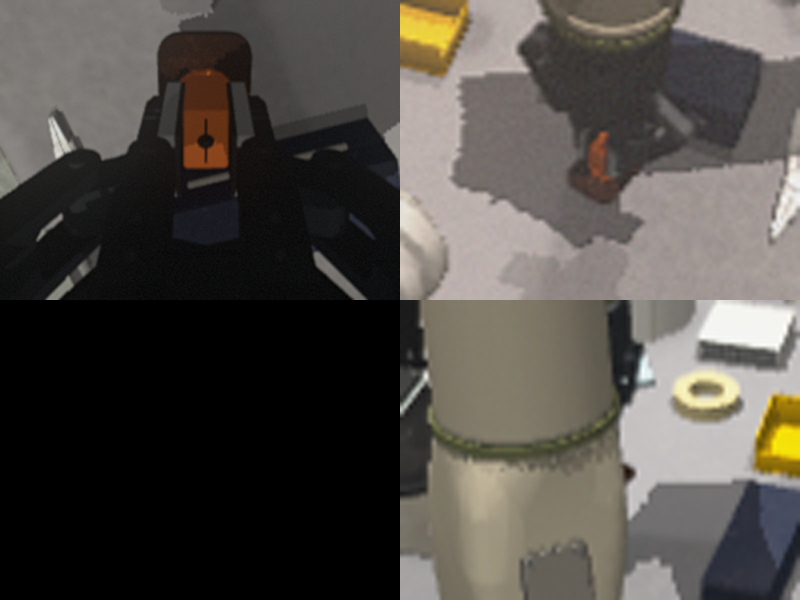

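The lens hangs in the fingers with its outline centred between the pads (dot at crop (205,141)), clear of the table in the side view. That makes 11 pictures viewed, one over the limit of 10, so I'll check by numbers only from here.

Now crossing over the case at lens height ≈ 100 mm.

Request:
{"api": "step_arm", "payload": {
  "gripper": [-0.75,-0.75,-0.75,-0.75,-0.75,-0.75,-0.75,-0.75],
  "delta_pos": [
    [0,-12,0],
    [-2,-24,0],
    [-2,-28,0],
    [-3,-30,0],
    [-3,-30,0],
    [-3,-30,0],
    [-3,-30,0],
    [-2,-30,0]
  ],
  "roll": [0,0,0.02,0.03,0.03,0.03,0.03,0.03]
}}

```text
t: 20.47
tool_pos: [464.6, -98.0, 119.8]
orientation: [[0.092, 0.995, 0.042], [0.995, -0.09, -0.031], [-0.027, 0.045, -0.999]]
ft_force: [0.9, 0.0, -0.8]
opening: 15.7
grasp_force: 29.9
```

Request:
{"api": "step_arm", "payload": {
  "gripper": [-0.75,-0.75,-0.75,-0.75,-0.75,-0.75,-0.75,-0.75],
  "delta_pos": [
    [-2,-30,0],
    [-2,-28,0],
    [0,-25,0],
    [0,-18,0],
    [0,-6,0],
    [0,0,0],
    [0,0,0],
    [0,0,0]
  ],
  "roll": [0,0,0,0,0,0,0,0]
}}

```text
t: 21.13
tool_pos: [461.8, -201.5, 120.1]
orientation: [[0.091, 0.995, 0.043], [0.995, -0.09, -0.03], [-0.026, 0.045, -0.999]]
ft_force: [0.0, 0.1, -1.2]
opening: 15.2
grasp_force: 29.9
```

```bash
cat > m.py <<'E'
from h import *
import sys
st=readout.read_state();a=optics.grab_frame('wrist')
R=np.array(st['orientation']);T=st['tool_pos']
print(st['t'],T.round(1),R.round(3).tolist(),st['joint_pos'].round(2),st['grasp_force'],st['ft_force'].round(1))
np.save(sys.argv[1],a);pickle.dump(st,open(sys.argv[1]+'.pkl','wb'))
g=cv2.cvtColor(a,cv2.COLOR_RGB2GRAY);u=darkc(g,259.4,275.9,5)
d=ray2plane('wrist',u,T[2]+12.5,st)[0];o=d-T
print('dot px',u.round(1),'dot-TCP',o.round(1),'dot',d.round(1))
print('origin if upright',(d-[0,0,34]).round(1),'if along tool',(d+34*R[:,2]).round(1),'yaw',np.arctan2(R[1,0],R[0,0]).round(3))
# lens outline and insert seen past it
h=cv2.cvtColor(a,cv2.COLOR_RGB2HSV);z=T[2]-20
m=cv2.inRange(h,(0,60,0),(25,255,255));m[:150]=0
cs,_=cv2.findContours(m,cv2.RETR_EXTERNAL,cv2.CHAIN_APPROX_NONE)
c=max(cs,key=cv2.contourArea)[:,0];print('lens px x',c[:,0].min(),c[:,0].max(),'y',c[:,1].min(),c[:,1].max())
top=c[c[:,1]<c[:,1].min()+25]
e=[(int(y),int(top[top[:,1]==y][:,0].min()),int(top[top[:,1]==y][:,0].max())) for y in sorted(set(top[:,1]))[::4]];print(e)
E
python3 m.py w10
```

```text
21.1333 [ 461.8 -201.5  120.1] [[0.091, 0.995, 0.043], [0.995, -0.09, -0.03], [-0.026, 0.045, -0.999]] [-0.29  0.14  0.65  1.99 -0.09  0.99  0.31] 29.934714138507843 [ 0.   0.1 -1.2]
dot px [260.  274.5] dot-TCP [-0.1 -1.1 12.5] dot [ 461.7 -202.6  132.6]
origin if upright [ 461.7 -202.6   98.6] if along tool [ 463.2 -203.6   98.6] yaw 1.479
lens px x 228 289 y 215 294
[(215, 263, 263), (219, 256, 286), (223, 239, 289), (227, 234, 289), (231, 229, 289), (235, 231, 289), (239, 229, 289)]
```

The lens origin is at about (462.5, -203.1) and yaw agrees. Grip height gives origin = TCP z - 21.6, so the TCP target is z ≈ 58.

Request:
{"api": "step_arm", "payload": {
  "gripper": [-0.75,-0.75,-0.75,-0.75,-0.75,-0.75,-0.75,-0.75],
  "delta_pos": [
    [-0.7,0,-12],
    [0,0,-15],
    [0,0,-15],
    [0,0,-10],
    [0,0,-5],
    [0,0,-2.5],
    [0,0,0],
    [0,0,0]
  ],
  "roll": [0.003,0,0,0,0,0,0,0]
}}

```text
t: 21.85
tool_pos: [461.5, -202.7, 61.4]
orientation: [[0.089, 0.995, 0.044], [0.996, -0.088, -0.031], [-0.027, 0.047, -0.999]]
ft_force: [1.0, 0.7, -0.0]
opening: 15.0
grasp_force: 29.9
```

```bash
python3 m.py w11
python3 - <<'E'
from h import *
st=pickle.load(open('w11.pkl','rb'));a=np.load('w11.npy');g=cv2.cvtColor(a,cv2.COLOR_RGB2GRAY)
th=-0.0882;R=np.array([[np.cos(th),-np.sin(th)],[np.sin(th),np.cos(th)]])
W0=np.array([461.8,-203])+np.array([[40,42],[-40,42]])@R.T
u0=proj('wrist',np.c_[W0,[26]*2],st);u=np.array([darkc(g,*p,6) for p in u0]);print(u0.round(1).tolist(),(ray2plane('wrist',u,26,st)[:,:2]-W0).round(2).tolist())
# side check: are case / bin / bottle unmoved, lens vs stand
b=optics.grab_frame('side');s0=np.load('side0.npy')
for n,(x0,y0,x1,y1) in dict(case=(255,185,305,222),bin=(195,178,232,207),bottle=(228,115,245,148)).items():
    p,resp=cv2.phaseCorrelate(cv2.cvtColor(s0,7)[y0:y1,x0:x1].astype(np.float64),cv2.cvtColor(b,7)[y0:y1,x0:x1].astype(np.float64));print(n,np.round(p,2),round(resp,2))
E
```

```text
21.85 [ 461.5 -202.7   61.4] [[0.089, 0.995, 0.044], [0.996, -0.088, -0.031], [-0.027, 0.047, -0.999]] [-0.26  0.25  0.63  2.04 -0.17  0.86  0.38] 29.938628375530243 [ 1.   0.7 -0. ]
dot px [258.  275.3] dot-TCP [-1.1 -1.4 12.5] dot [ 460.4 -204.1   73.9]
origin if upright [ 460.4 -204.1   39.9] if along tool [ 462.  -205.2   40. ] yaw 1.481
lens px x 228 289 y 220 294
[(220, 255, 255), (224, 239, 280), (228, 228, 289), (232, 228, 288), (236, 228, 289), (240, 229, 288), (244, 229, 275)]
[[321.8, 166.1], [190.3, 167.6]] [[0.65, 0.0], [-1.36, -1.62]]
case [0.13 0.02] 0.97
bin [-0.01 -0.04] 0.99
bottle [-0.05  0.07] 1.02
```

Request:
{"api": "step_arm", "payload": {
  "gripper": [-0.75,-0.75,-0.75,-0.75,-0.75,-0.75],
  "delta_pos": [
    [0.3,1,-1.5],
    [0,0,-1.5],
    [0,0,0],
    [0,0,0],
    [0,0,0],
    [0,0,0]
  ],
  "roll": [0,0,0,0,0,0]
}}

```text
t: 22.45
tool_pos: [461.5, -201.6, 57.9]
orientation: [[0.09, 0.995, 0.044], [0.996, -0.088, -0.031], [-0.027, 0.046, -0.999]]
ft_force: [1.0, 0.2, 0.1]
opening: 15.7
grasp_force: 29.9
```

Request:
{"api": "step_arm", "payload": {
  "gripper": [-0.75,-0.75,-0.75,-0.75],
  "delta_pos": [
    [0,0,0],
    [0,0,0],
    [0,0,0],
    [0,0,0]
  ],
  "roll": [0,0,0,0]
}}

```text
t: 22.78
tool_pos: [461.5, -201.6, 57.9]
orientation: [[0.09, 0.995, 0.044], [0.996, -0.088, -0.031], [-0.027, 0.046, -0.999]]
ft_force: [-0.1, -0.3, -0.9]
opening: 15.6
grasp_force: 29.9
```

```bash
python3 m.py w12
```

```text
22.7833 [ 461.5 -201.6   57.9] [[0.09, 0.995, 0.044], [0.996, -0.088, -0.031], [-0.027, 0.046, -0.999]] [-0.25  0.25  0.63  2.04 -0.18  0.85  0.38] 29.937414228916168 [-0.1 -0.3 -0.9]
dot px [263.  274.5] dot-TCP [ 1.5 -1.3 12.5] dot [ 462.9 -202.9   70.4]
origin if upright [ 462.9 -202.9   36.4] if along tool [ 464.4 -204.    36.5] yaw 1.481
lens px x 228 289 y 219 294
[(219, 254, 255), (223, 236, 272), (227, 232, 289), (231, 232, 289), (235, 228, 276), (239, 229, 274), (243, 228, 275)]
```

```bash
python3 -c "
from plant import job; print(job.job_done())"
```

```text
the job is handed in; nothing more can be done
None
```

The job is handed in, with no verdict returned: the insert is pressed flush in the recess, and the lens is held still about 10 mm above it, centred within about 2 mm and turned to match. It tilts by up to 0.05 rad (limit 0.1), the case, bin and bottle have not moved, and I viewed 11 pictures against the limit of 10.

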